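Snap two tubes into the clips of a tube mixer and start it

ROBOT

A 7-joint arm with a two-finger parallel gripper is mounted at the origin on a cart in front of the work surface, level with it; the furniture and walls round the work are solid. World frame = base frame: x ahead of the robot, y to its left, z up, the work surface at z = 0. Lengths are in mm, angles in rad, forces in N, time in s.
With the tool pointing down it reaches from about 400 to 875 mm from the base axis. Payload 19.3 kg.
Tool frame: the origin (TCP) lies at the very end of the fingers, on their centre line; the grasp point (between the pads) lies 19 mm behind it (grip_point_offset is the z of the grasp point in the tool frame, in mm); z points along the fingers, x is the direction in which the jaws open and shut, and the axes are right-handed (so a half turn about z gives the same grasp; the last joint's range is limited). The gripper opens to 85 mm and grips with 20 to 120 N. Pads are 22 mm wide; open, the fingers measure 114 mm over their backs; the gripper's body (76 mm by 85 mm) begins 54 mm behind the grasp point. The pads swing forward as they close: fully open they stand 13 mm farther back than shut.
Start: joints at [1.031, 0.521, -0.036, 1.599, 0.021, 1.021, -0.113], TCP at [282.915, -557.292, 231.291] pointing down, gripper open.
Joint ranges: [-2.91, 2.91], [-0.3, 2.13], [-1.5, 1.42], [0.17, 2.43], [-1.26, 4.41], [0.16, 1.93], [-2.52, 2.52]. Speed limits (rad/s): [1.89, 1.89, 2.39, 2.39, 3.01, 3.01, 3.01].

INTERFACE

Orientations are given as a 3x3 rotation matrix whose columns are the frame's x, y, z axes.
In Python, from workcell import movep, movel, goto_joints, open_gripper, clamp, wait, inverse_kinematics, read_state, camera, PlanningError, finish_job, grip_point_offset gives the robot as it stands. Calls block until the motion is done:
- movep(position, orientation): joint-space move of the TCP to a pose.
- movel(position, frame=None, max_speed=150, guard=None): straight line of the TCP; frame=None keeps the orientation; max_speed is the mean speed in mm/s. With guard (N) it stops when the force on the tool has changed by that much, and returns True; else False.
- goto_joints(angles): joint-space move.
- open_gripper() and clamp(): open the fingers fully, or close them until they stop; the grip force is fixed at half the most.
- wait(seconds).
- inverse_kinematics(position, orientation): joint angles nearest the present ones, or None.
- read_state(): the state.
- camera(name): name is "side" or "top" or "wrist"; returns a dict with "image" (420x560x3 uint8, blue, green, red), "range_z" (420x560 float32, mm along the optical axis (not along the pixel's ray), 0 where there is no reading), "fx", "fy", "cx", "cy" (pixels), "cam_to_world" (4x4, takes a point from camera to world coordinates). Camera axes: x right, y up, looking along -z (the intrinsics and any distortion apply to the point x, -y, -z); pixel columns grow to the right and rows downward; lengths in mm; the calibration is good to about 2 mm. A picture is of the moment at which its call begins.
A pose or a line that the arm cannot do raises PlanningError and nothing moves.
- finish_job(): hands the job in, once; it reports no verdict.
The state is a dict: "time": time; "qpos": joint angles; "qvel": joint speeds; "joint_efforts": joint torques, N m; "eef_pos": TCP position; "tool_rot": TCP orientation; "ft_force": force on the tool from outside, world axes, zero at the start; "torque": the same for the moment, N m; "finger_gap": finger opening in mm.
Only numpy, scipy, OpenCV 4.12 (cv2) and the standard library are available. Lean on these libraries where they do the work, as an engineer would, in place of code of your own. Each camera call takes 0.05 s, during which the arm holds its last target. There are 200 camera calls.

TASK

Load the tube mixer. One tube already lies loose on top of the spring clips of its bar: first push it straight down with closed fingers until both clips snap round it. Then lay the other tube, from the bench, centred on top of the clips of the empty bar, let go of it there, push it down until it too is snapped fully home, and last of all push the start lever over to its far side; leave the bottle on the bench where it stands.

Things in the scene. Friction and masses are not known exactly. Their poses are not given: they have to be found in the camera images.
- mixer: Fixed white tube mixer, origin at the centre of its underside, z up. Housing 200 mm (x) by 132 mm (y), aluminium deck 50 mm high; a control box 120 mm long (x), 38 mm high, stands out on its -y side as far as y = -120 mm. Two alike clip bars stand on the deck at x = -40 and +40 mm, running along the mixer's y; which of the two carries the loose tube varies.
- clips_a: The clip bar that carries the loose tube at the start; origin at the centre of its underside, on the deck, y along the bar. Rail 30 x 84 x 4 mm with two spring clips, 12 mm long each, at y = -28 and +28 mm, 44 mm free between them. A clip is a pair of steel leaf fingers, 23 mm wide over all, 28 mm high, with rounded noses 12 mm apart at height 22.4 mm, flared above.
- clips_a_seat (a point): On the same bar: where the axis of a fully home tube lies, half-way along the bar, 16 mm above the bar's origin, 66 mm above the bench; y along the bar, z up. Loose on the noses, a tube's axis is 12.4 mm above this point; pushed down midway between the clips (about 12 N) it spreads the fingers 2 mm each and they snap over it. Home, its top is 8 mm above this point.
- clips_b: The clip bar that is empty at the start; like the other in shape and size.
- clips_b_seat (a point): On the empty bar: the same point as for the other bar, with the same heights and forces.
- tube_a_mid (a point): The tube that starts loose on its bar. 15 ml conical tube with ribbed screw cap, 25 g: straight round body 16 mm in diameter, 115 mm long over all, the last 20 mm or so at the foot tapering, the cap 20 mm in diameter and 13 mm long. This point is on its axis, 62 mm from the foot, and starts about over the bar's middle. z runs along the tube from foot to cap.
- tube_b_mid (a point): The tube that starts on the bench, left of the mixer; same size. This point is on its axis, 62 mm from the foot, 9 mm above the bench as it lies; z runs along the tube from foot to cap. It may lie either way round in the clips, but this point belongs within 12 mm of the bar's middle, so that both clips hold the straight body.
- start_lever (a joint): Start lever on the control box, in rad: it starts at 0 to 0.1, leaning 0.5 rad to the mixer's -x, and swings in the mixer's x-z plane to its stop at 1.0, leaning 0.5 rad to +x; it stays where it is left and needs about 1.5 N at its end.
- start_lever_tip (a point): Centre of the ball, 26 mm in diameter, at the end of the start lever, about 100 mm above the bench. The lever's pivot is 45 mm below along the lever, at x = 22, y = -94, z = 60 mm in the mixer's frame.
- oil_bottle: Bystander: bottle with a black cap, 52 mm in diameter and 112 mm high, origin at the centre of its underside.
Things that resemble listed ones, but are neither listed nor needed, are in the scene too. There is more than one size of the part that bears tube_b_mid; the job needs the larger.

How it is judged:
By the outcome, as a careful person would: the job done as asked, in the order asked, and still so for the second after the job is handed in, with the robot touching nothing.
It also fails if it takes over 51 s, if anything falls off the work surface, if the arm or the gripper's body presses on something with over 40 N, if the wrist force passes 120 N, or if a joint passes its speed limit or range.

## Working session

There is one attempt and no reset: what is moved stays moved. The work goes in short steps, each a Python script; the robot and the scene stay as the last script left them, time stands still between calls to the robot, and variables do not carry over. Pictures are saved under pics/ and viewed, about 8 in all and at most 12, crops included, and the job is handed in when it is done.

```bash
ls; mkdir -p pics
python3 - <<'E'
from workcell import *
import cv2,numpy as np,pickle
d={}
for n in("side","top"):
    c=camera(n);d[n]=c;cv2.imwrite(f"pics/{n}0.png",c["image"])
    print(n,c["fx"],c["fy"],c["cx"],c["cy"],[k for k in c]);print(np.round(c["cam_to_world"],3))
pickle.dump(d,open("d0.pkl","wb"))
cv2.imwrite("pics/both0.png",cv2.resize(np.vstack([d["top"]["image"]]),(784,588)))
print(read_state()["time"],grip_point_offset)
E
```

```text
pics
side 394.43184735135935 394.43184735135935 283.7562664577911 213.10955771399466 ['image', 'range_z', 'fx', 'fy', 'cx', 'cy', 'cam_to_world']
[[ 9.99000e-01 -1.90000e-02  4.80000e-02  5.75357e+02]
 [ 4.80000e-02  6.50000e-01 -7.58000e-01 -6.81726e+02]
 [-1.70000e-02  7.59000e-01  6.50000e-01  6.97947e+02]
 [ 0.00000e+00  0.00000e+00  0.00000e+00  1.00000e+00]]
top 498.6058874461164 498.6058874461164 279.33358878920075 212.15364571739903 ['image', 'range_z', 'fx', 'fy', 'cx', 'cy', 'cam_to_world']
[[ 1.700000e-02  9.850000e-01 -1.740000e-01  3.933310e+02]
 [-1.000000e+00  2.100000e-02  2.100000e-02  1.794000e+01]
 [ 2.500000e-02  1.730000e-01  9.850000e-01  1.015884e+03]
 [ 0.000000e+00  0.000000e+00  0.000000e+00  1.000000e+00]]
0.1 -18.700000000000003
```

View pics/both0.png

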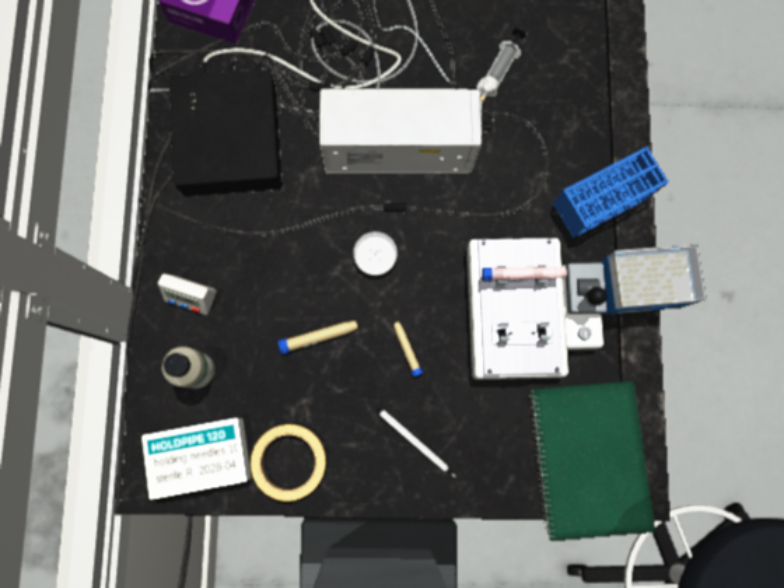

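View pics/side0.png

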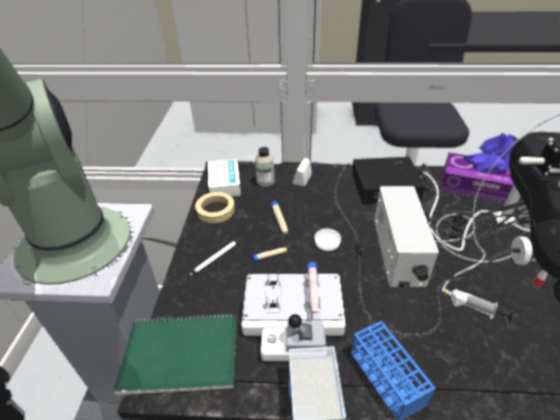

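The top view (scaled 1.4×) shows the mixer at about (518,308). The loose pink tube is on the far (+x) bar at (525,273) and the empty clips are at (503,333) and (543,333). The lever ball is at (596,296). The large bench tube is at (318,337) with its cap to the left, and the small decoy is at (408,348). The bottle is at (188,368). The side view agrees.

```bash
cat > h.py <<'E'
import numpy as np,cv2,pickle
def cloud(c):
    v,u=np.mgrid[:420,:560].astype(float);z=c["range_z"].astype(float)
    P=np.stack([(u-c["cx"])/c["fx"]*z,-(v-c["cy"])/c["fy"]*z,-z],-1)
    T=c["cam_to_world"];W=P@T[:3,:3].T+T[:3,3];W[z<=0]=np.nan;return W
def ray(c,u,v,h):
    T=c["cam_to_world"];d=T[:3,:3]@np.array([(u-c["cx"])/c["fx"],-(v-c["cy"])/c["fy"],-1]);return T[:3,3]+d*(h-T[2,3])/d[2]
def hsv(c): return cv2.cvtColor(c["image"],cv2.COLOR_BGR2HSV)
def comps(m,amin=15):
    n,l,s,ce=cv2.connectedComponentsWithStats(m.astype(np.uint8));return [(l==i,s[i],ce[i]) for i in range(1,n) if s[i,4]>=amin]
E
python3 - <<'E'
from h import *
np.set_printoptions(precision=1,suppress=True)
d=pickle.load(open("d0.pkl","rb"))
for n,c in d.items():
    W=cloud(c);H=hsv(c);h,s,v=H[...,0],H[...,1],H[...,2]
    inb=(W[...,0]>300)&(W[...,0]<800)&(abs(W[...,1])<450)
    print(n)
    for nm,m in(("blue",(h>105)&(h<130)&(s>140)),("body",((h<30)&(s>40)&(v>150))),):
        for mk,st,ce in comps(m&inb,12):
            P=W[mk];r=cv2.minAreaRect(P[:,:2].astype(np.float32))
            print(nm,ce,st[4],"c",np.nanmedian(P,0),"zmax",np.nanpercentile(P[:,2],95),"rect",np.array(r[0]),np.array(r[1]),r[2])
    # deck
    X,Y,Z=W[...,0],W[...,1],W[...,2]
    m=(abs(Z-50)<6)&inb&(s<50)&(v>140)
    for mk,st,ce in comps(m,800):
        r=cv2.minAreaRect(W[mk][:,:2].astype(np.float32));print("deck",ce,st[4],np.median(W[mk][:,2]),r)
    m=(Z>62)&(Z<125)&inb&(v<110)
    for mk,st,ce in comps(m,8): print("dark high",ce,st[4],W[mk].mean(0),W[mk].min(0),W[mk].max(0))
E
```

```text
side
blue [273.6 202.2] 16 c [494.3 155.6  18.2] zmax 21.142980772782295 rect [496.  165.7] [37.  14.3] 89.42203521728516
blue [254.5 257. ] 21 c [463.1 -44.2  12.3] zmax 14.586656582846103 rect [461.8 -37.4] [ 6.9 26.9] 14.533515930175781
blue [311.5 264.1] 38 c [ 596.7 -129.8   86.5] zmax 89.40455191553342 rect [597.9 -89.5] [91.3 18.9] 87.25548553466797
blue [389.7 371.4] 3847 c [ 732.2 -328.8   36.1] zmax 65.40315865611504 rect [ 740.8 -300.6] [ 99.1 174.7] 29.186601638793945
body [218.6 206. ] 464 c [353.2 128.5  23.8] zmax 26.748039372957162 rect [343.  152.3] [138.  86.] 89.39794921875
body [280.3 219.2] 157 c [517.   92.9  14.9] zmax 18.135080735960354 rect [516.5 100.6] [ 21.3 114.1] 17.291595458984375
body [272.6 252. ] 115 c [506.4 -21.8   8.7] zmax 13.241887147439536 rect [503.5 -18.7] [72.7 27.7] 20.76127052307129
deck [291.6 298.9] 3478 50.72387386463572 ((557.6430053710938, -181.95083618164062), (192.15760803222656, 116.56237030029297), 2.031078815460205)
dark high [263.1 152. ] 74 [461.5 266.3 109.1] [449.5 254.1  99.4] [474.6 284.2 114.8]
dark high [370.4 172.9] 573 
[... 4085 characters left out ...]
.8 404.3 117.6] [583.  402.8 112.9] [590.2 406.2 123.7]
dark high [ 65.6 218. ] 649 [536.4 393.6  94.3] [500.5 384.1  62.1] [589.6 419.1 125. ]
dark high [384.7 200.6] 11 [ 587.  -206.8   71.9] [ 585.2 -214.9   64.3] [ 589.1 -199.7   81.3]
dark high [421.7 209.5] 343 [ 568.5 -274.1   85.7] [ 547.2 -290.4   62. ] [ 593.7 -261.6  116.5]
dark high [367. 200.] 9 [ 587.2 -172.    73.3] [ 586.7 -180.5   69.9] [ 588.1 -164.1   75.2]
dark high [441.5 215.5] 11 [ 561.3 -319.1   65.6] [ 553.5 -320.8   62.6] [ 569.9 -318.    70.4]
dark high [125.8 260.4] 276 [459.  273.3 110. ] [443.6 258.8  79.4] [474.1 300.1 115.8]
dark high [141.3 266.7] 72 [450.5 254.1  72.7] [434.2 248.   62.2] [476.3 269.1  85.5]
```

```bash
cat >> h.py <<'E'
def R(yaw): # tool down, tool x at yaw in world
    c,s=np.cos(yaw),np.sin(yaw);return np.array([[c,s,0],[s,-c,0],[0,0,-1.]])
E
python3 - <<'E'
from workcell import *
from h import *
np.set_printoptions(precision=2,suppress=True)
s=read_state();print(s["tool_rot"],s["time"])
p=[545,-195,270]
best=[]
for y in(0,np.pi):
    q=inverse_kinematics(p,R(y));print(y,None if q is None else np.array(q))
    if q is not None: best.append((abs(np.array(q)-s["qpos"]).max(),y))
y=min(best)[1];movep(p,R(y));print(read_state()["time"])
clamp();c=camera("wrist");pickle.dump(c,open("w1.pkl","wb"));print(read_state()["time"],y,c["cam_to_world"])
dv=cv2.convertScaleAbs(c["range_z"],alpha=.5)
cv2.imwrite("pics/w1.png",c["image"])
W=cloud(c)
print(np.nanmin(W.reshape(-1,3),0),np.nanmax(W.reshape(-1,3),0))
E
```

```text
[[ 0.45 -0.89 -0.  ]
 [-0.89 -0.45  0.  ]
 [-0.    0.   -1.  ]] 0.1
0 [ 0.52  0.43 -0.39  1.67  0.18  1.08  0.08]
3.141592653589793 [-0.33  0.54  0.86  1.71 -0.45  1.1  -2.47]
1.75
2.5667 0 [[   1.     -0.      0.    545.85]
 [   0.      0.96    0.27 -125.14]
 [  -0.     -0.27    0.96  412.88]
 [   0.      0.      0.      1.  ]]
[ -549.1  -1558.18  -758.16] [1952.65   91.84  374.23]
```

View pics/w1.png

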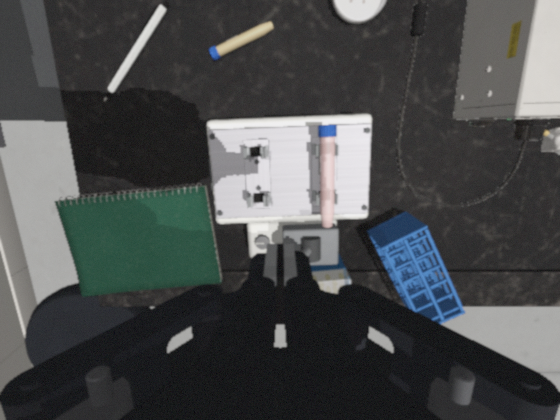

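The wrist view shows the pink tube at (328,177) on the right bar, the empty clips at (256,150) and (260,198), and the mixer turned by about 2.5°.

Run:
```python
from h import *
np.set_printoptions(precision=1,suppress=True)
def rect(P): r=cv2.minAreaRect(P[:,:2].astype(np.float32));return np.array(r[0]),np.array(r[1]),round(r[2],1)
for n,c in(("wrist",pickle.load(open("w1.pkl","rb"))),)+tuple(pickle.load(open("d0.pkl","rb")).items()):
    W=cloud(c);X,Y,Z=W[...,0],W[...,1],W[...,2];H=hsv(c)
    reg=(X>440)&(X<670)&(Y>-270)&(Y<-95)
    dk=reg&(abs(Z-50)<3)&(Y>-245);print(n,"deck z",np.median(Z[dk]),"rect",rect(W[dk]))
    # mixer outline (all above 25mm) per-row edges: fit left/right/top edges
    m=reg&(Z>44)
    P=W[m&(Y>-235)&(Y<-125)];b=np.round(P[:,1]/5)
    L=np.array([P[b==k][:,[1,0]].min(0)[1] for k in np.unique(b)]);Rr=np.array([P[b==k][:,0].max() for k in np.unique(b)]);k=np.unique(b)*5
    print(" left edge",np.polyfit(k+180,L,1)," right",np.polyfit(k+180,Rr,1))
    P=W[m&(X>475)&(X<645)];b=np.round(P[:,0]/5);k=np.unique(b)
    print(" far edge y",np.polyfit(k*5-560,[P[b==i][:,1].max() for i in k],1))
    t=reg&(X>572)&(X<612)&(Z>79)&(Y>-235);P=W[t];print(" tubeA",len(P),"ztop",np.percentile(P[:,2],[50,90,98]),"y",P[:,1].min(),P[:,1].max())
    P=P[(P[:,1]<-150)&(P[:,1]>-220)];print("  axis x at y=-180, slope",np.polyfit(P[:,1]+180,P[:,0],1), "rect",rect(P))
    t=reg&(X>490)&(X<540)&(Z>57)&(Y>-240)
    for mk,st,ce in comps(t,4): print(" clipB",ce,st[4],rect(W[mk]),"z",np.nanmax(W[mk][:,2]))
    b=(X>535)&(X<600)&(Y>-310)&(Y<-255)&(Z>85)
    if b.any(): print(" ball",b.sum(),W[b].min(0),W[b].max(0),np.median(W[b],0))
    b=(X>540)&(X<640)&(Y<-300)&(Y>-420)&(Z>20)
    if b.any(): print(" tipbox",rect(W[b]),np.percentile(Z[b],[50,95]))
```

```text
wrist deck z 50.34353898316789 rect (array([ 558. , -183.5]), array([192.4, 110.3]), 2.2)
 left edge [  0.  464.2]  right [ -0.  653.3]
 far edge y [   0.  -127.8]
 tubeA 16329 ztop [348.7 361.5 364.3] y -234.9862001937853 -126.91659224059428
  axis x at y=-180, slope [  0.3 590.4] rect (array([ 589.8, -185.3]), array([37.4, 70.7]), 3.6)
 clipB [255.1 152.1] 271 (array([ 517.3, -156.7]), array([28.3, 13.3]), 3.8) z 79.84167546803536
 clipB [257.9 199.1] 264 (array([ 519.4, -212.4]), array([28.9, 14. ]), 6.4) z 79.46381183801765
 clipB [160.1 362.3] 23882 (array([ 516.3, -188.5]), array([50.8, 27.4]), 9.3) z 374.23107649116287
 ball 20 [ 561.6 -275.2   85. ] [ 576.6 -263.9  103.5] [ 566.7 -264.7   99.3]
 tipbox (array([ 606.5, -317.2]), array([23.6, 50.7]), 76.9) [67.4 80.1]
side deck z 50.570411500724106 rect (array([ 557.6, -184.8]), array([191.9, 111.8]), 2.6)
 left edge [  0.4 470.9]  right [ -0.  652.7]
 far edge y [   0.1 -131.5]
 tubeA 381 ztop [85.9 88.2 89.3] y -234.63531144890544 -126.2301644586804
  axis x at y=-180, slope [ -0.  596.9] rect (array([ 598.4, -184.9]), array(
[... 442 characters left out ...]
15.1]), 2.2)
 left edge [ -0.  460.9]  right [ -0.1 650.8]
 far edge y [   0.  -126.1]
 tubeA 476 ztop [85.1 87.6 89.5] y -234.93091529373714 -127.23316177774082
  axis x at y=-180, slope [ -0.1 594.6] rect (array([ 593.7, -185.4]), array([21.2, 70.1]), 4.4)
 clipB [359.6 232. ] 23 (array([ 524. , -156.8]), array([13.8,  5.6]), 76.3) z 79.94739323054489
 clipB [388.2 237.1] 88 (array([ 515.9, -213.4]), array([27.2, 13.1]), 2.6) z 80.14442234973853
 clipB [358.9 241. ] 51 (array([ 510.4, -156.8]), array([20.2, 12.1]), 7.1) z 80.50590404626428
 ball 153 [ 549.5 -289.    98.4] [ 574.1 -264.3  116.5] [ 560.9 -275.1  108.8]
 tipbox (array([ 590.9, -359.9]), array([ 89.5, 128.3]), 5.6) [78.1 81.3]
```

Run:
```python
from workcell import *
from h import *
np.set_printoptions(precision=1,suppress=True)
c=pickle.load(open("w1.pkl","rb"));W=cloud(c);X,Y,Z=W[...,0],W[...,1],W[...,2]
t=(X>572)&(X<625)&(Z>81)&(Z<95)&(Y>-205)&(Y<-145);P=W[t]
k=np.polyfit(P[:,1]+182,P[:,0],1);print("tubeA x",k,len(P),np.percentile(P[:,2],98))
assert abs(k[1]-598)<5
yaw=.038
movep([598,-182,120],R(yaw));movel([598,-182,91],max_speed=100)
f0=read_state()["ft_force"]
g=movel([598,-182,73.5],max_speed=20,guard=35)
s=read_state();print(g,s["eef_pos"],s["ft_force"]-f0,s["time"])
movel([598,-182,150],max_speed=150)
for n in("top","side"):
    c=camera(n);W=cloud(c);X,Y,Z=W[...,0],W[...,1],W[...,2]
    t=(X>585)&(X<610)&(Z>62)&(Z<95)&(Y<-225)&(Y>-238);print(n,"foot end",np.percentile(Z[t],[50,90]) if t.any() else 0)
    t=(X>585)&(X<610)&(Z>60)&(Z<95)&(Y<-126)&(Y>-138);print(n,"cap end",np.percentile(Z[t],[50,90]) if t.any() else 0)
print(read_state()["time"])
```

```text
tubeA x [ -0.  597.2] 768 88.16986328212035
False [ 598.6 -182.    74.1] [-1.9  0.6  8.8] 4.7167
top foot end 0
top cap end [72.6 76.5]
side foot end [72.4 74.9]
side cap end [75.4 77.1]
5.475
```

Run:
```python
from workcell import *
from h import *
np.set_printoptions(precision=2,suppress=True)
movep([526,62,170],R(.32));open_gripper()
c=camera("wrist");pickle.dump(c,open("w2.pkl","wb"));cv2.imwrite("pics/w2.png",c["image"]);print(read_state()["time"])
W=cloud(c);X,Y,Z=W[...,0],W[...,1],W[...,2];H=hsv(c);h,s,v=cv2.split(H)
reg=(X>440)&(X<580)&(Y>20)&(Y<190)&(Z<40)
body=reg&(h<30)&(s>40)&(v>120);cap=reg&(h>105)&(h<130)&(s>120)
body=max(comps(body),key=lambda q:q[1][4])[0];cap=max(comps(cap),key=lambda q:q[1][4])[0]
P=W[body|cap];B=W[body];C=W[cap]
a=cv2.fitLine(B[:,:2].astype(np.float32),cv2.DIST_HUBER,0,.01,.01).ravel()
d=a[:2]*np.sign(a[1]);t=(P[:,:2]-a[2:])@d;tb=(B[:,:2]-a[2:])@d;tc=(C[:,:2]-a[2:])@d
w=(B[:,:2]-a[2:])@np.array([d[1],-d[0]])
print("dir",d,"ang",np.degrees(np.arctan2(d[1],d[0])),"len",np.percentile(t,[.2,99.8]),"cap",np.percentile(tc,[1,99]),"width",np.percentile(w,[2,98]),"ztop",np.percentile(B[:,2],98))
print("mid from foot",a[2:]+d*(t.min()+62),"from cap",a[2:]+d*(t.max()-53),"from body/cap edge",a[2:]+d*(np.percentile(tc,1)-40))
```

```text
7.3083
dir [-0.32  0.95] ang 108.736855 len [-56.45  64.47] cap [51.04 64.46] width [-4.46 13.12] ztop 17.443206738992394
mid from foot [510.38 100.9 ] from cap [508.42 106.68] from body/cap edge [508.57 106.22]
```

View pics/w2.png

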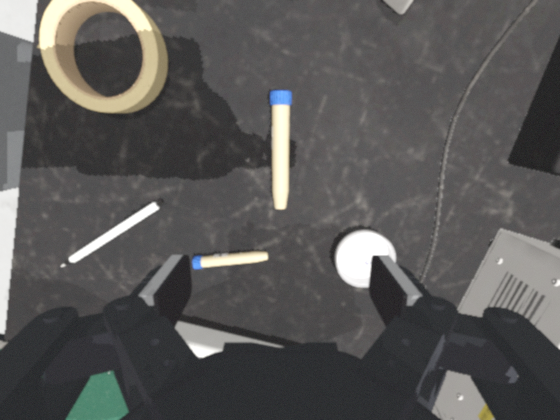

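Run:
```python
from workcell import *
from h import *
np.set_printoptions(precision=2,suppress=True)
movep([511.8,106.5,60],R(.32))
print(movel([511.8,106.5,3],max_speed=80,guard=15),read_state()["eef_pos"])
clamp();print("gap",read_state()["finger_gap"])
movel([511.8,106.5,130],max_speed=120)
movep([518,-184.8,130],R(.038));wait(.2)
s=read_state();print(s["finger_gap"],s["eef_pos"],s["time"])
for n in("side","wrist","top"):
    c=camera(n);cv2.imwrite(f"pics/c_{n}.png",c["image"]);pickle.dump(c,open(f"c_{n}.pkl","wb"))
a=cv2.imread("pics/c_side.png")[200:370,180:400];b=cv2.imread("pics/c_wrist.png")
cv2.imwrite("pics/c.png",np.hstack([cv2.resize(a,(400,309)),cv2.resize(b,(400,309))]))
```

```text
False [511.94 106.61   3.2 ]
gap 14.297684331437702
13.397115347201304 [ 518.37 -183.45  130.03] 11.9083
```

View pics/c.png

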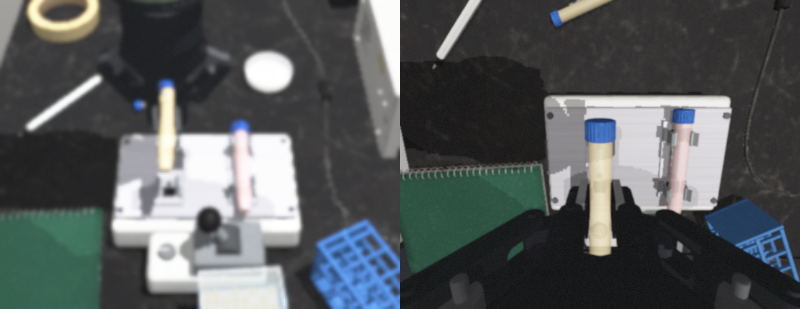

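The tube is held level with its cap towards +y. The finger gap has shrunk a little, so I'm measuring how the tube sits in the fingers.

```bash
cat > m.py <<'E'
from h import *
def tubeb(c,zlo,zhi,xl=495,xh=542):
    W=cloud(c);X,Y,Z=W[...,0],W[...,1],W[...,2];h,s,v=cv2.split(hsv(c))
    reg=(X>xl)&(X<xh)&(Y>-270)&(Y<-90)&(Z>zlo)&(Z<zhi)
    B=W[reg&(h>8)&(h<35)&(s>35)&(v>100)];C=W[reg&(h>105)&(h<130)&(s>110)]
    o=[]
    if len(C)>3:o+=["cap y",np.percentile(C[:,1],[2,98]),"x",np.percentile(C[:,0],[2,98]),"ztop",np.percentile(C[:,2],95)]
    for y in(-145,-170,-195,-215,-230):
        p=B[abs(B[:,1]-y)<8]
        if len(p)>3:o+=["\n   y",y,"x",np.percentile(p[:,0],[3,97]),"ztop",np.percentile(p[:,2],95)]
    print(*o)
E
python3 - <<'E'
from m import *
np.set_printoptions(precision=1,suppress=True)
for n in("side","wrist","top"): print(n);tubeb(pickle.load(open(f"c_{n}.pkl","rb")),105,165)
E
```

```text
side
cap y [-141.3 -132.7] x [508.3 519.9] ztop 148.13904274865996 
   y -145 x [509.4 521.4] ztop 145.43155841800132 
   y -170 x [510.8 522.9] ztop 146.2216830508869 
   y -195 x [511.1 527.6] ztop 161.8142523331626 
   y -215 x [512.2 527.8] ztop 142.66380729964624 
   y -230 x [513.7 528.2] ztop 142.3678954327409
wrist
cap y [-142.9 -131. ] x [508.5 526.1] ztop 147.40267336638422 
   y -145 x [510.5 525.2] ztop 145.3270056903228 
   y -170 x [511.6 525.5] ztop 144.928226113349 
   y -195 x [512.7 526.2] ztop 144.71273536045527 
   y -215 x [513.  527.5] ztop 143.69452344112526 
   y -230 x [512.9 528.3] ztop 143.32147233037088
top
cap y [-143.  -132.2] x [505.8 521.9] ztop 148.04807393066238 
   y -145 x [508.  520.4] ztop 146.0262581168103 
   y -170 x [508. 523.] ztop 145.45367278871143
```

Run:
```python
from workcell import *
from m import *
np.set_printoptions(precision=1,suppress=True)
x,y=517.5,-184.8
movel([x,y,84],max_speed=80);wait(.2);f0=read_state()["ft_force"]
g=movel([x,y,71.8],max_speed=20,guard=5);s=read_state();print(g,s["eef_pos"],s["ft_force"]-f0,s["finger_gap"])
open_gripper();print(read_state()["time"])
movel([x,y,140],max_speed=120)
print(read_state()["time"])
for n in("side","wrist","top"):
    c=camera(n);cv2.imwrite(f"pics/e_{n}.png",c["image"]);print(n);tubeb(c,66,110)
a=cv2.imread("pics/e_side.png")[200:370,180:400];b=cv2.imread("pics/e_wrist.png")
cv2.imwrite("pics/e.png",np.hstack([cv2.resize(a,(400,309)),cv2.resize(b,(400,309))]))
```

```text
True [ 517.8 -184.8   72.6] [-0.   0.4  5.8] 13.775758092970952
14.2333
14.9417
side
cap y [-142.5 -133.2] x [508.2 524.8] ztop 90.0247050051109 
   y -145 x [509.2 524.7] ztop 85.64655485662368 
   y -170 x [510.3 526. ] ztop 86.92727058585834 
   y -195 x [512.4 526.4] ztop 86.8834481055671 
   y -215 x [511.  527.6] ztop 85.69373094160821 
   y -230 x [513.3 526.7] ztop 86.65293607664479
wrist
cap y [-143.5 -132.2] x [508.1 525.5] ztop 89.3107115035616 
   y -145 x [509.9 524.7] ztop 87.74714860637462 
   y -170 x [510.5 525.5] ztop 87.61533397278198 
   y -195 x [511.2 526. ] ztop 87.37421561444593 
   y -215 x [511.8 527.2] ztop 87.0838433725645 
   y -230 x [513.5 527. ] ztop 86.86836048394603
top
cap y [-143.7 -133.1] x [505.5 522.7] ztop 90.18162429076963 
   y -145 x [507.8 521.7] ztop 89.13920244185161 
   y -170 x [508.  521.7] ztop 88.65305890639675 
   y -195 x [508.6 522.1] ztop 86.92033162999003
```

View pics/e.png

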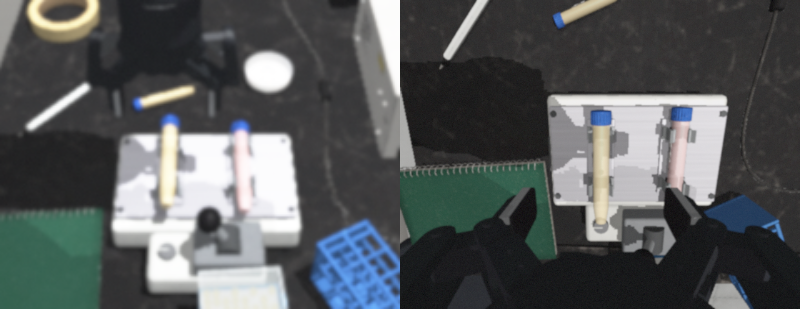

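Tube B rests loose and centred: its top is at 87 mm and its mid at y ≈ -185. Next are the push and then the lever.

Run:
```python
from workcell import *
from m import *
np.set_printoptions(precision=1,suppress=True)
x,y=518,-184.8
clamp();movel([x,y,91],max_speed=120);wait(.1);f0=read_state()["ft_force"]
g=movel([x,y,72.8],max_speed=20,guard=35);wait(.2);s=read_state();print(g,s["eef_pos"],s["ft_force"]-f0,s["time"])
movel([x,y,150],max_speed=150)
for n in("side","wrist","top"):
    c=camera(n);cv2.imwrite(f"pics/f_{n}.png",c["image"]);print(n);tubeb(c,58,110)
    W=cloud(c);X,Y,Z=W[...,0],W[...,1],W[...,2]
    for yy in(-145,-182,-230):
        p=Z[(abs(Y-yy)<6)&(abs(X-598)<5)&(Z>52)&(Z<110)]
        if len(p)>2:print("   A",yy,np.percentile(p,[50,90]))
a=cv2.imread("pics/f_side.png")[200:370,180:400];b=cv2.imread("pics/f_wrist.png")
cv2.imwrite("pics/f.png",np.hstack([cv2.resize(a,(400,309)),cv2.resize(b,(400,309))]))
```

```text
False [ 519.1 -184.8   73.8] [-2.5  0.8 18.4] 17.775
side
cap y [-143.1 -133.4] x [507.5 526.1] ztop 77.03799059220785 
   y -170 x [509.9 524.7] ztop 75.67018239070661 
   y -195 x [511.8 525.5] ztop 74.85933357411531 
   y -215 x [512.  527.6] ztop 75.22582047993092 
   y -230 x [512.4 527.6] ztop 75.42434369550257
   A -145 [74.  75.2]
   A -182 [74.3 76. ]
   A -230 [74.  75.1]
wrist
cap y [-143.9 -132.7] x [508.4 526. ] ztop 76.69464226753598 
   y -145 x [510.8 524.2] ztop 75.00486864825365 
   y -170 x [510.9 525.8] ztop 74.93921187628771 
   y -195 x [512.3 526.5] ztop 75.10625836264754
   A -145 [74.1 75.3]
   A -182 [73.9 74.9]
   A -230 [72.6 74. ]
top
cap y [-144.4 -133.6] x [506.8 522.5] ztop 77.5157550956172 
   y -145 x [507.3 523. ] ztop 76.92848764968835 
   y -170 x [509.5 521.6] ztop 74.99115507463107 
   y -195 x [510.1 523.5] ztop 76.82342251759445
   A -145 [73.8 75.8]
   A -182 [72.9 75.8]
```

View pics/f.png

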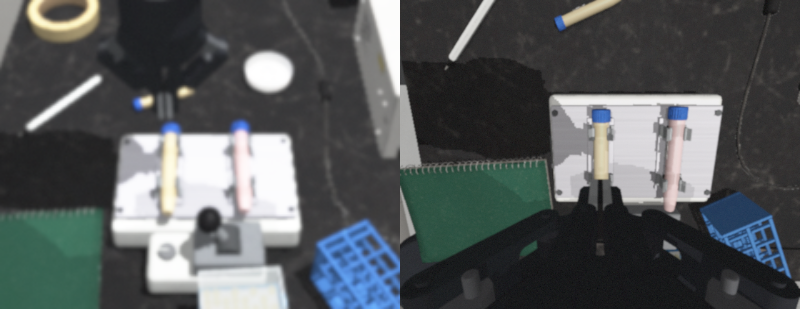

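Both tubes are home, with tops at about 74–75 mm. Now the lever.

Run:
```python
from workcell import *
from m import *
np.set_printoptions(precision=1,suppress=True)
movel([518,-278.5,150]);movel([518,-278.5,94],max_speed=100);wait(.2)
f0=read_state()["ft_force"]
g=movel([606,-275.5,94],max_speed=35,guard=12);s=read_state();print(g,s["eef_pos"],s["ft_force"]-f0,s["time"])
p=s["eef_pos"];movel([p[0]-12,p[1],94],max_speed=60);movel([p[0]-12,p[1],170]);movel([470,-230,230],max_speed=200)
for n in("side","top"):
    c=camera(n);cv2.imwrite(f"pics/g_{n}.png",c["image"]);W=cloud(c);X,Y,Z=W[...,0],W[...,1],W[...,2]
    b=(X>535)&(X<640)&(Y>-310)&(Y<-255)&(Z>86)&(Z<125);print(n,"ball",W[b].min(0),W[b].max(0),np.median(W[b],0));tubeb(c,58,110)
a=cv2.imread("pics/g_side.png")[200:370,180:400];b=cv2.imread("pics/g_top.png")[130:300,280:500]
cv2.imwrite("pics/g.png",np.hstack([cv2.resize(a,(400,309)),cv2.resize(b,(400,309))]));print(read_state()["time"])
```

```text
True [ 540.3 -277.8   93.9] [-4.3  0.1  4.2] 21.2917
side ball [ 553.3 -290.7   87.1] [ 578.1 -268.6  116.8] [ 565.9 -283.1  109.8]
cap y [-142.9 -132.4] x [507.5 526.3] ztop 78.05833705199883 
   y -170 x [509.9 524.5] ztop 75.82038493509296 
   y -195 x [511.7 514.5] ztop 73.45715855128428 
   y -215 x [512.1 527.6] ztop 74.9294183559944 
   y -230 x [512.3 527.7] ztop 75.75553081447447
top ball [ 550.8 -284.3   97.5] [ 576.  -264.7  116.3] [ 562.7 -273.2  109.7]
cap y [-144.2 -133.7] x [506.8 522.3] ztop 77.52439946422777 
   y -145 x [507.5 523. ] ztop 75.98466839922969 
   y -170 x [509.5 521. ] ztop 75.82396552212946 
   y -195 x [510.  522.7] ztop 75.53830226310659 
   y -215 x [512.1 524.9] ztop 75.86330897689614 
   y -230 x [510.9 524.1] ztop 75.83902038797525
23.025
```

View pics/g.png

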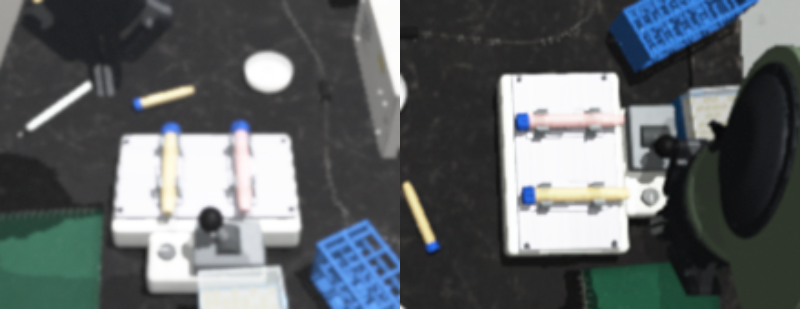

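The ball moved only 2 mm before the 12 N guard tripped on contact. I'll repeat with a higher guard and a bounded travel.

Run:
```python
from workcell import *
from m import *
np.set_printoptions(precision=1,suppress=True)
movel([522,-278.3,150]);movel([522,-278.3,95],max_speed=100);wait(.2)
f0=read_state()["ft_force"]
g=movel([588,-275.8,95],max_speed=25,guard=28);s=read_state();print(g,s["eef_pos"],s["ft_force"]-f0,s["time"])
p=s["eef_pos"];movel([p[0]-15,p[1],95],max_speed=60);movel([p[0]-15,p[1],170]);movel([470,-230,230],max_speed=200)
for n in("side","top"):
    c=camera(n);cv2.imwrite(f"pics/k_{n}.png",c["image"]);W=cloud(c);X,Y,Z=W[...,0],W[...,1],W[...,2]
    b=(X>535)&(X<640)&(Y>-310)&(Y<-255)&(Z>86)&(Z<125);print(n,"ball",W[b].min(0),W[b].max(0),np.median(W[b],0))
a=cv2.imread("pics/k_side.png")[200:370,180:400];b=cv2.imread("pics/k_top.png")[130:300,280:500]
cv2.imwrite("pics/k.png",np.hstack([cv2.resize(a,(400,309)),cv2.resize(b,(400,309))]));print(read_state()["time"])
```

```text
True [ 542.9 -277.8   95.3] [-5.1  0.4  4.7] 25.975
side ball [ 556.8 -291.    86.8] [ 579.7 -266.5  117.1] [ 568.9 -282.7  111. ]
top ball [ 553.4 -286.3   99.1] [ 577.2 -264.6  117.7] [ 565.4 -273.3  110.4]
27.7583
```

View pics/k.png

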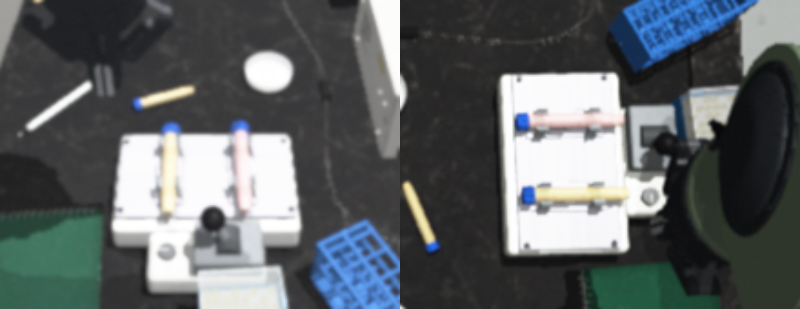

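The guard trips at first contact, although the steady force is only about 5 N. I'll start in gentle contact and push in bounded steps, watching the force.

Run:
```python
from workcell import *
from m import *
np.set_printoptions(precision=1,suppress=True)
movel([525,-278.3,150],max_speed=200);movel([525,-278.3,97],max_speed=100);wait(.2)
f0=read_state()["ft_force"];x=540;n=0;last=525
while n<14:
    g=movel([x,-278.3+(x-525)*.038,97],max_speed=20,guard=25);s=read_state();px=s["eef_pos"][0]
    print(x,g,s["eef_pos"],s["ft_force"]-f0,s["time"])
    if g and px-last<.7 or s["time"]>37 or x>=585: break
    last=px;n+=1;x=min(max(px,x if not g else px)+8,585)
c=camera("side");W=cloud(c);X,Y,Z=W[...,0],W[...,1],W[...,2]
b=(X>535)&(X<640)&(Y>-310)&(Y<-255)&(Z>86)&(Z<125);print("ball",W[b].min(0),W[b].max(0))
```

```text
540 False [ 539.9 -277.7   97. ] [-0.2 -0.9  0.8] 30.2333
548 True [ 545.9 -277.9   97.6] [-4.  -0.7  6.4] 30.6167
553.8730791213544 True [ 548.8 -277.7   97.5] [-0.3  0.1 -0.4] 30.9167
556.7577592371124 False [ 556.9 -277.    96.9] [-0.6 -1.   0.3] 31.5083
564.8617453650481 False [ 565.  -276.7   96.9] [ 0.8 -0.6  0.1] 32.0667
572.9507405484196 False [ 573.1 -276.4   97. ] [ 0.  -1.  -0.6] 32.625
581.0696922630448 False [ 581.1 -276.1   97. ] [-1.4 -0.9  0.2] 33.1833
585 True [ 581.4 -276.3   96.5] [-7.6  1.7 12.8] 33.45
ball [ 569.1 -288.7   86.2] [ 616.5 -264.6  124.6]
```

Run:
```python
from workcell import *
from m import *
np.set_printoptions(precision=1,suppress=True)
for k in range(3):
    g=movel([588,-275.9,97],max_speed=20,guard=30);s=read_state();p=s["eef_pos"];print(g,p,s["ft_force"],s["time"])
    if not g: break
movel([p[0]-15,p[1],97],max_speed=60);movel([p[0]-15,p[1],170]);movel([470,-230,230],max_speed=200)
for n in("side","top"):
    c=camera(n);cv2.imwrite(f"pics/z_{n}.png",c["image"]);W=cloud(c);X,Y,Z=W[...,0],W[...,1],W[...,2]
    b=(X>535)&(X<640)&(Y>-310)&(Y<-255)&(Z>86)&(Z<125);print(n,"ball",W[b].min(0),W[b].max(0),np.median(W[b],0));tubeb(c,58,110)
    for yy in(-145,-182,-230):
        q=Z[(abs(Y-yy)<6)&(abs(X-598)<5)&(Z>52)&(Z<110)]
        if len(q)>2:print("   A",yy,np.percentile(q,[50,90]))
a=cv2.imread("pics/z_side.png")[200:370,180:400];b=cv2.imread("pics/z_top.png")[130:300,280:500]
cv2.imwrite("pics/z.png",np.hstack([cv2.resize(a,(400,309)),cv2.resize(b,(400,309))]));print(read_state()["time"])
```

```text
True [ 581.5 -276.3   96.6] [-10.9   3.2  15.9] 33.8333
True [ 581.4 -276.3   96.7] [-10.8   2.7  17.2] 34.175
True [ 581.4 -276.2   96.8] [-11.4   2.9  17. ] 34.5083
side ball [ 592.3 -290.5   86. ] [ 616.5 -265.6  115.3] [ 603.9 -281.2  107.9]
cap y [-142.4 -133.3] x [507.6 526.1] ztop 76.86742856208066 
   y -170 x [509.9 524.3] ztop 75.73414042910065 
   y -195 x [511.6 514.5] ztop 74.08726449708703 
   y -215 x [511.9 527.5] ztop 74.85987953267653 
   y -230 x [512.5 526.5] ztop 75.22437424933683
   A -145 [74.3 76.3]
   A -182 [74.3 75.8]
   A -230 [73.6 75. ]
top ball [ 590.  -287.4   86. ] [ 614.9 -263.5  113.2] [ 601.1 -273.6  107.4]
cap y [-144.4 -133.6] x [506.6 522.6] ztop 78.37682943388138 
   y -145 x [507.6 523. ] ztop 75.9535667395673 
   y -170 x [509.3 520.9] ztop 76.09753363384323 
   y -195 x [509.9 522.4] ztop 76.26683169655395 
   y -215 x [512.1 525.2] ztop 75.59393650826055 
   y -230 x [510.7 524.4] ztop 75.54719840215529
   A -145 [73.3 75.3]
   A -182 [72.7 74.2]
   A -230 [72.3 74.2]
36.4167
```

View pics/z.png

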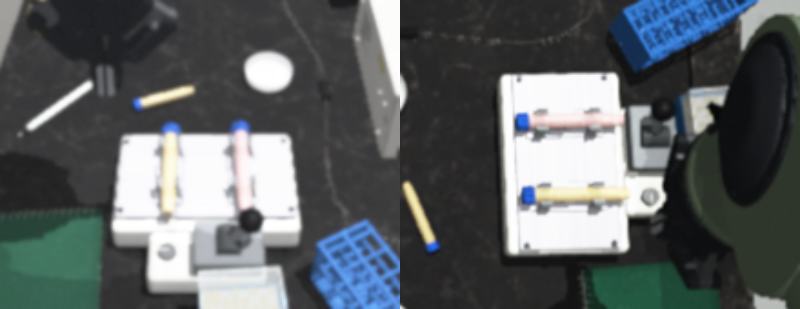

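```bash
python3 -c "
from workcell import *
finish_job();print(read_state()['time'])"
```

```text
the job is handed in; nothing more can be done
the job is handed in; nothing more can be done
```

I carried out the whole job in the order asked and handed it in at about 36.4 s, with the robot clear of everything.

- **Loose tube:** I pressed it straight down with closed fingers. Its top dropped from about 87 to 74–75 mm, and 74 mm is fully home.
- **Bench tube:** I used the larger of the two. I laid it centred on the empty clips, with its mid within about 1 mm of the bar's middle along the bar. After letting go I checked it was resting loose with its top at about 87 mm. Then I pressed it home, to a top of about 75 mm at both ends.
- **Start lever:** I pushed it to a hard stop, where three further pushes gave no more travel. The ball moved about 40 mm in the cameras, from x ≈ 564 to 604. That is the full swing if the lever started a little above 0.
- **Bottle:** I never went near it. I did not measure its position again at the end.

**What went wrong or disagreed:**
- The first two lever pushes stopped early because contact spikes tripped the force guard. I then pushed in small steps and got there.
- Camera heights read about 1 mm high, and the top and side views differ by 2–3 mm in x. Both are about what the 2 mm calibration allows.

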